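Stand the reference picture on its kickstand

TASK

The framed reference picture lies face down on the painting table. Unfold the hinged wooden leg on its back fully to its stop, then gently stand the picture upright on its bottom edge and the leg, about where it lies (bottom edge within 12 cm of where it was) and with its face towards the robot's side of the table. Let go of it, and leave the dish, the jar and the inkstone where they are.

Things in the scene. Friction and masses are not known exactly. Their poses are not given: they have to be found in the camera images.
- board: Wood-framed picture, 0.5 kg, a panel 130 mm from top to bottom edge, 170 mm wide, 18 mm thick, lying face down. Origin: centre of its picture face (on the table at the start). +x runs from top edge (x = -65 mm) to bottom edge (+65 mm), y along the width, z out of its back (up at the start). At the start +x points away from the robot within 30 deg: handle near, bottom edge far.
- board_center (a point): Centre of the panel, half-way through its thickness. Axes as board. Raising the handle and turning the panel about its bottom edge by 90 degrees and then about 20 more makes it face the robot and lean back, away from the robot, on the open leg.
- board_handle (a point): Middle of the rigid round carrying bar, 14 mm in diameter, along the board's y beyond the top edge, at board x = -110 mm, z = 11 mm: a 38 mm gap between bar and panel, 4 mm under the bar while lying; 98 mm of bar free between its two arms. The panel can turn about the bar between the fingers. Standing, it is about 165 mm above the table. Axes as board.
- board_bottom (a point): Middle of the back-side edge of the bottom (board x = +65 mm, z = 18 mm): the edge the panel rests on when it leans back on its leg. Axes as board.
- leg (a joint): Angle of the kickstand leg, rad: 0 folded flat on the back, 0.733 (42 degrees) fully unfolded at its stop. A stiff hinge (0.04 N m of friction, no spring) keeps it where it is left. It unfolds by raising its free end off the back, turning about the board's -y through leg_hinge. Standing on it presses it against the stop.
- leg_hinge (a point): Hinge axis of the leg, along the board's y, at board x = -27 mm, z = 26 mm (8 mm off the back). It turns with the leg.
- leg_foot (a point): Centre of the rounded foot (7 mm radius) at the leg's free end, 83 mm from the hinge axis. The leg: a straight wooden bar 20 mm wide (along y), 14 mm thick, on the panel's centre line, its underside 1 mm off the back when folded, its foot then near the bottom edge. x of this point points from hinge to foot. Standing, the foot is about 70 mm behind the bottom edge.
- painter (a point): Fixed, unmarked point on the table top straight ahead of the robot, 430 mm from its base axis: where the viewer works. The picture must finally face this side.
- dish: Bystander: white ceramic paint dish, 84 mm across, 28 mm high, origin under its centre.
- jar: Bystander: blue ceramic water cup, 72 mm across, 85 mm high, origin under its centre.
- inkstone: Bystander: flat dark ink stone, 100 x 70 x 16 mm, origin under its centre.

How it is judged:
By the outcome, as a careful person would: the job done as asked, in the order asked, and still so for the second after the job is handed in, with the robot touching nothing.
It also fails if it takes over 61 s, if anything falls off the work surface, if the arm or the gripper's body presses on something with over 40 N, if the wrist force passes 120 N, or if a joint passes its speed limit or range.

ROBOT

A 7-joint arm with a two-finger parallel gripper is mounted at the origin on the work surface. World frame = base frame: x ahead of the robot, y to its left, z up, the work surface at z = 0. Lengths are in m, angles in rad, forces in N, time in s.
With the tool pointing down it reaches from about 0.425 to 1.025 m from the base axis. Payload 3.6 kg.
Tool frame: the origin (TCP) lies midway between the tips of the shut fingers; the grasp point (between the pads) lies behind it (manip.tcp_to_grasp is the z of the grasp point in the tool frame, in m); z points along the fingers, x is the direction in which the jaws open and shut, and the axes are right-handed (so a half turn about z gives the same grasp; the last joint's range is limited). The gripper opens to 85 mm and grips with 20 to 120 N. Pads are 22 mm wide; open, the fingers measure 114 mm over their backs; the gripper's body (76 mm by 85 mm) begins 54 mm behind the grasp point. The pads swing forward as they close: fully open they stand 13 mm farther back than shut.
Start: joints at [-0.093, 0.591, 0.048, 1.609, -0.033, 0.943, -0.034], TCP at [0.725, 0, 0.231] pointing down, gripper open.
Joint ranges: [-2.69, 2.69], [-0.47, 2.24], [-1.27, 1.36], [0.19, 2.51], [-1.53, 4.68], [0.08, 2.07], [-3.09, 3.09]. Speed limits (rad/s): [2.57, 2.57, 3.14, 3.14, 3.14, 3.14, 3.14].

INTERFACE

Orientations are given as a unit quaternion [w, x, y, z].
In Python, from cell import manip gives the robot as it stands. The module is installed in compiled form; this text tells all that it offers. Calls block until the motion is done:
- manip.move_pose(position, orientation): joint-space move of the TCP to a pose.
- manip.move_linear(position, vel=0.15, attitude=None): straight line of the TCP; attitude=None keeps the orientation; vel is the mean speed in m/s.
- manip.set_joints(angles): joint-space move.
- manip.release() and manip.gripper_close(grasp_force=None): open the fingers fully, or close them until they stop; grasp_force is the grip in N (None keeps the last).
- manip.sleep(seconds).
- manip.ik(position, orientation): joint angles nearest the present ones, or None.
- manip.capture(name): name is "scene" or "side" or "wrist"; returns a dict with "frame" (400x640x3 uint8, blue, green, red), "K" (3x3 intrinsics, pixels), "camera_from_world" (4x4, takes a point from world to camera coordinates). Camera axes: x right, y down, z forward; pixel columns grow to the right and rows downward; lengths in m; the calibration is good to about 2 mm. A picture is of the moment at which its call begins. There is no depth.
A pose or a line that the arm cannot do raises manip.MotionError and nothing moves.
- manip.finish_job(): hands the job in, once; it reports no verdict.
Readings, each from a call of its own:
- manip.current_clock(): time.
- manip.current_joint_pos(): joint angles.
- manip.current_joint_velocities(): joint speeds.
- manip.current_joint_efforts(): joint torques, N m.
- manip.current_tool_pos(): TCP position.
- manip.current_tool_rot(): TCP orientation.
- manip.current_force(): force on the tool from outside, world axes, zero at the start.
- manip.current_torque(): the same for the moment, N m.
- manip.current_width(): opening from 0.0 (shut) to 1.0 (fully open).
Only numpy, scipy, OpenCV 4.12 (cv2) and the standard library are available. Lean on these libraries where they do the work, as an engineer would, in place of code of your own. Each camera call takes 0.05 s, during which the arm holds its last target.

## Working session

There is one attempt and no reset: what is moved stays moved. The work goes in short steps, each a Python script; the robot and the scene stay as the last script left them, time stands still between calls to the robot, and variables do not carry over. Pictures are saved under pics/ and viewed, and the job is handed in when it is done.

```bash
mkdir -p pics; ls
python3 - <<'E'
from cell import manip
import cv2
for n in ["scene","side","wrist"]:
    c=manip.capture(n); cv2.imwrite(f"pics/a_{n}.png",c["frame"]); print(n,c["K"].round(1).tolist(),c["camera_from_world"].round(3).tolist())
print(manip.current_clock(),manip.tcp_to_grasp,manip.current_tool_rot())
E
```

```text
pics
scene [[383.9, 0.0, 315.6], [0.0, 383.9, 197.4], [0.0, 0.0, 1.0]] [[-0.006, 1.0, -0.015, -0.112], [0.691, -0.007, -0.723, -0.377], [-0.723, -0.015, -0.691, 1.416], [0.0, 0.0, 0.0, 1.0]]
side [[418.7, 0.0, 316.4], [0.0, 418.7, 201.7], [0.0, 0.0, 1.0]] [[0.922, -0.387, 0.001, -0.489], [-0.222, -0.531, -0.818, 0.228], [0.317, 0.753, -0.576, 0.683], [0.0, 0.0, 0.0, 1.0]]
wrist [[290.4, 0.0, 323.5], [0.0, 290.4, 200.0], [0.0, 0.0, 1.0]] [[1.0, -0.0, -0.001, -0.724], [0.0, -0.949, 0.316, -0.042], [-0.001, -0.316, -0.949, 0.381], [0.0, 0.0, 0.0, 1.0]]
0.15 -0.0187 [ 3.43146955e-05  9.99999620e-01  2.45223804e-05 -8.70974197e-04]
```

View pics/a_scene.png

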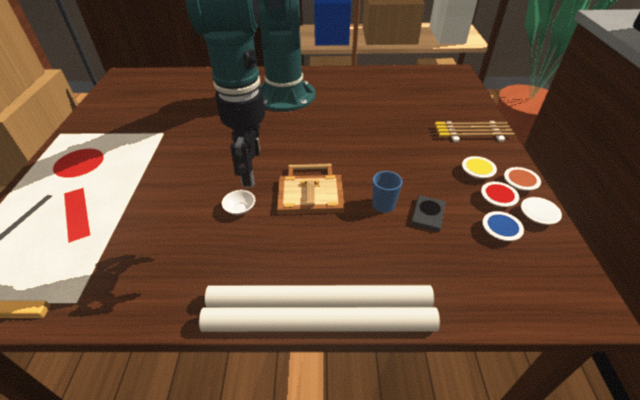

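View pics/a_side.png

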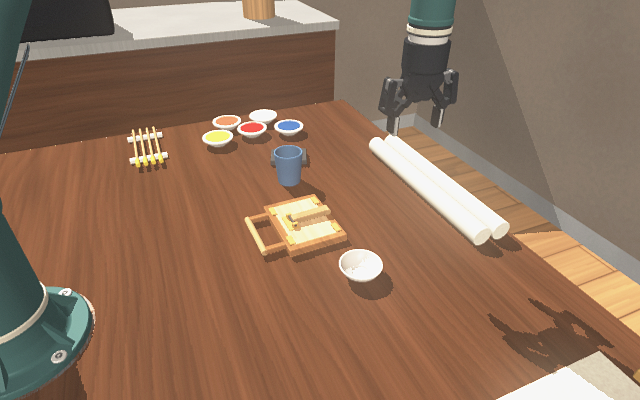

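View pics/a_wrist.png

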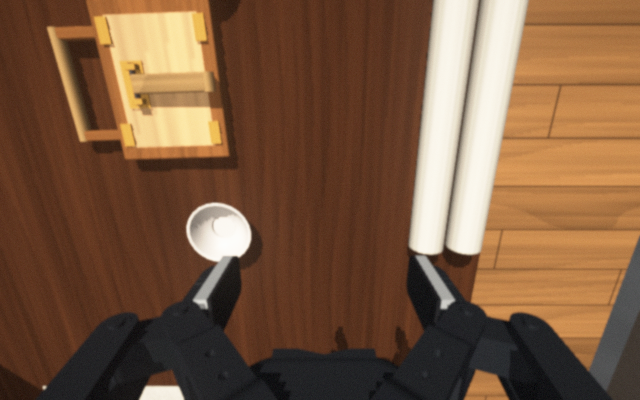

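```bash
cat > h.py <<'E'
import numpy as np, cv2
from cell import manip
from scipy.spatial.transform import Rotation as R
def ray(c,uv,z):
    T=c["camera_from_world"]; Rm=T[:3,:3]; o=-Rm.T@T[:3,3]
    d=Rm.T@np.linalg.inv(c["K"])@np.array([uv[0],uv[1],1.])
    return o+d*(z-o[2])/d[2]
def proj(c,p):
    q=c["camera_from_world"][:3,:3]@np.asarray(p)+c["camera_from_world"][:3,3]; q=c["K"]@q; return q[:2]/q[2]
def quat(Rm):
    q=R.from_matrix(Rm).as_quat(); return [q[3],q[0],q[1],q[2]]
def toolrot():
    q=manip.current_tool_rot(); return R.from_quat([q[1],q[2],q[3],q[0]])
def snap(n,f,crop=None,s=1):
    c=manip.capture(n); im=c["frame"]
    if crop: im=im[crop[1]:crop[3],crop[0]:crop[2]]
    cv2.imwrite("pics/"+f,cv2.resize(im,None,fx=s,fy=s,interpolation=cv2.INTER_CUBIC)); return c
E
python3 - <<'E'
from h import *
c=manip.capture("wrist")
for uv,z in [((92,-3),.018),((211,-3),.018),((229,157),.018),((127,160),.018),((83,141),.011),((50,28),.011),((125,85),.026),((211,82),.026),((219,232),.028)]:
    print(uv,ray(c,uv,z).round(3))
c=manip.capture("scene")
for uv,z in [((310,166),.018),((311,210),.018),((387,210),0),((429,213),.016),((238,203),.028)]: print(uv,ray(c,uv,z).round(3))
cv2.imwrite("pics/a2.png",cv2.resize(c["frame"][140:260,200:460],None,fx=3,fy=3,interpolation=cv2.INTER_CUBIC))
E
```

```text
(92, -3) [0.482 0.186 0.018]
(211, -3) [0.607 0.186 0.018]
(229, 157) [0.608 0.018 0.018]
(127, 160) [0.482 0.014 0.018]
(83, 141) [0.428 0.036 0.011]
(50, 28) [0.423 0.159 0.011]
(125, 85) [0.503 0.1   0.026]
(211, 82) [0.599 0.103 0.026]
(219, 232) [ 0.588 -0.079  0.028]
(310, 166) [0.436 0.1   0.018]
(311, 210) [0.611 0.105 0.018]
(387, 210) [0.595 0.299 0.   ]
(429, 213) [0.622 0.397 0.016]
(238, 203) [ 0.594 -0.079  0.028]
```

View pics/a2.png

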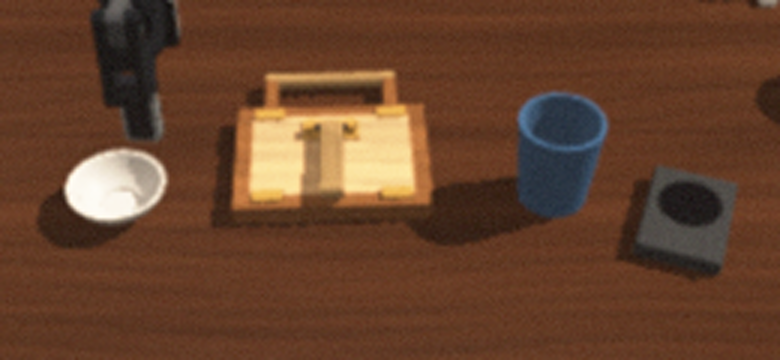

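Run:
```python
from h import *
manip.move_pose([0.54,0.06,0.25],[0,1,0,0])
c=snap("wrist","b.png"); snap("wrist","b2.png",(140,40,460,280),2.4)
np.save("b.npy",{k:c[k] for k in c},allow_pickle=True)
snap("side","b_s.png",(230,100,400,300),3)
print(manip.current_clock(),manip.current_joint_pos())
q=[0,1,0,0]
for p in [[.411,.1,.003],[.415,.1,.1],[.42,.1,.003],[.43,.1,.003],[.44,.1,.003],[.45,.1,.003]]:
    print(p,manip.ik(p,[0,1,0,0]) is not None)
```

```text
1.2 [-0.22400871  0.34246292  0.04058725  1.99926529 -0.01836536  0.79855798
 -0.17456066]
[0.411, 0.1, 0.003] True
[0.415, 0.1, 0.1] True
[0.42, 0.1, 0.003] True
[0.43, 0.1, 0.003] True
[0.44, 0.1, 0.003] True
[0.45, 0.1, 0.003] True
```

View pics/b2.png

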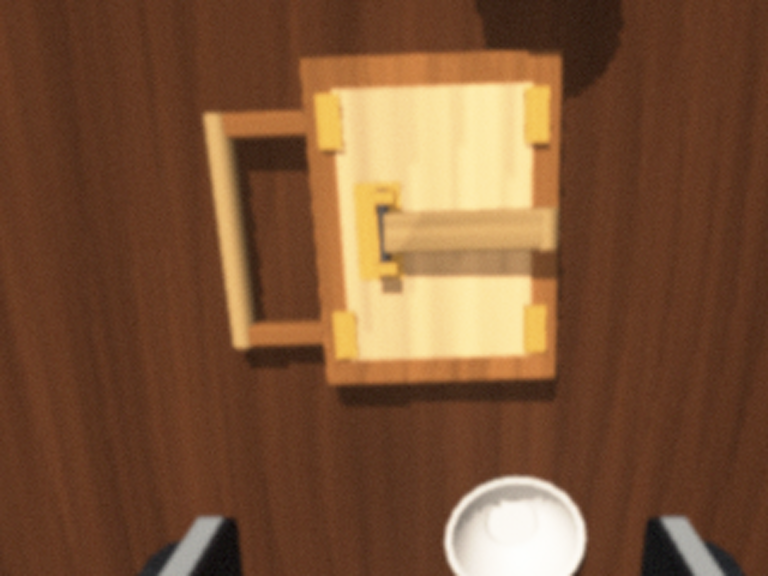

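View pics/b_s.png

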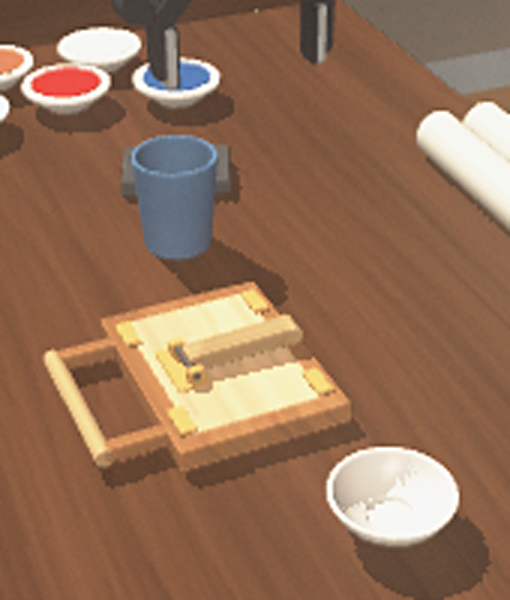

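Run:
```python
from h import *
from scipy.optimize import least_squares
c=np.load("b.npy",allow_pickle=True).item()
f=lambda u,v:(u/2.4+140,v/2.4+40)
obs=[((302,60),(-65,85,18)),((561,54),(65,85,18)),((554,378),(65,-85,18)),((331,383),(-65,-85,18)),((228,230),(-110,0,18)),((557,229),(63,0,28))]
B=np.array([o[1] for o in obs])/1000.; P=np.array([f(*o[0]) for o in obs])
def pts(v):
    cc,s=np.cos(v[2]),np.sin(v[2]); return np.c_[v[0]+cc*B[:,0]-s*B[:,1],v[1]+s*B[:,0]+cc*B[:,1],B[:,2]]
r=least_squares(lambda v:(np.array([proj(c,p) for p in pts(v)])-P).ravel(),[.54,.1,0])
print(r.x,r.fun.reshape(-1,2).round(1))
for uv in obs: print(ray(c,f(*uv[0]),uv[1][2]/1000).round(4))
```

```text
[0.54111448 0.10085574 0.02147556] [[-0.8 -1.3]
 [ 1.5 -1.4]
 [ 0.2  0.7]
 [-2.2  0.8]
 [ 0.5  2. ]
 [ 0.6  0.1]]
[0.4752 0.1831 0.018 ]
[0.6026 0.1857 0.018 ]
[0.6076 0.0183 0.018 ]
[0.481  0.0156 0.018 ]
[0.4308 0.101  0.018 ]
[0.6033 0.1023 0.028 ]
```

```bash
cat >> h.py <<'E'
BX,BY,YAW=0.541,0.101,0.025
Rz=R.from_euler('z',YAW)
def bw(p): return Rz.apply(np.asarray(p,float))+[BX,BY,0]
def legpose(th,gx=.040,gz=.022,sgn=1):
    rot=R.from_rotvec([0,-th,0]); h=np.array([-.027,0,.026])
    p=h+rot.apply(np.array([gx,0,gz])-h)
    z=np.array([0,0,-1.]); x=np.array([0,sgn*1.,0]); T=np.c_[x,np.cross(z,x),z]
    return bw(p),quat((Rz*rot).as_matrix()@T)
E
python3 - <<'E'
from h import *
for s in (1,-1):
    for th in np.radians([0,20,42,45]):
        j=manip.ik(*legpose(th,sgn=s)); print(s,th,None if j is None else np.round(j,2))
E
```

```text
1 0.0 [-0.09  0.73 -0.23  2.02  0.38  0.42  0.99]
1 0.3490658503988659 [ 0.43  0.94 -1.07  2.24  1.73  0.87 -0.23]
1 0.7330382858376184 [ 0.37  1.02 -1.08  2.48  2.28  1.25 -0.75]
1 0.7853981633974483 None
-1 0.0 [-0.43  0.74  0.25  2.04 -0.44  0.41 -1.38]
-1 0.3490658503988659 [-0.2   0.66 -0.14  2.26  2.14  0.21  2.32]
-1 0.7330382858376184 [ 0.26  0.9  -0.89  2.48  2.35  1.13  2.24]
-1 0.7853981633974483 None
```

```bash
cat >> h.py <<'E'
def legpose2(th,t0,gx=.040,gz=.028,sgn=1):
    p,_=legpose(th,gx,gz)
    rot=R.from_rotvec([0,-(th+t0),0])
    z=np.array([0,0,-1.]); x=np.array([0,sgn*1.,0]); T=np.c_[x,np.cross(z,x),z]
    return p,quat((Rz*rot).as_matrix()@T)
E
python3 - <<'E'
from h import *
for s in (1,-1):
  for t0 in np.radians([-45,-35,-28]):
    print(s,t0)
    for th in np.radians([0,14,28,42,44]):
        j=manip.ik(*legpose2(th,t0,sgn=s)); print(None if j is None else np.round(j,2))
E
```

```text
1 -0.7853981633974483
[ 0.02  1.05 -0.37  1.48  0.12  1.43  1.23]
[ 0.01  0.91 -0.35  1.65  0.16  1.16  1.21]
[-0.    0.77 -0.34  1.83  0.21  0.87  1.16]
[-0.05  0.66 -0.29  2.02  0.31  0.56  1.05]
[-0.06  0.64 -0.28  2.04  0.33  0.52  1.02]
1 -0.6108652381980153
[ 0.01  0.96 -0.36  1.59  0.15  1.23  1.22]
[ 0.    0.83 -0.34  1.77  0.2   0.95  1.18]
[-0.03  0.71 -0.3   1.95  0.28  0.65  1.09]
[-0.14  0.61 -0.18  2.14  0.45  0.31  0.89]
[-0.17  0.6  -0.14  2.17  0.49  0.26  0.84]
1 -0.4886921905584123
[ 0.01  0.91 -0.35  1.68  0.17  1.08  1.2 ]
[-0.01  0.78 -0.32  1.85  0.23  0.79  1.14]
[-0.07  0.67 -0.26  2.03  0.35  0.48  1.01]
[-0.3   0.59  0.01  2.23  0.6   0.11  0.71]
[-0.19  0.59 -0.14  2.25  1.32  0.16  0.  ]
-1 -0.7853981633974483
[-0.4   1.06  0.37  1.5  -0.36  1.45 -1.42]
[-0.42  0.91  0.35  1.67 -0.35  1.17 -1.43]
[-0.44  0.78  0.33  1.85 -0.36  0.87 -1.44]
[-0.46  0.67  0.3   2.03 -0.38  0.55 -1.43]
[-0.47  0.65  0.3   2.06 -0.39  0.5  -1.42]
-1 -0.6108652381980153
[-0.41  0.97  0.35  1.62 -0.36  1.24 -1.43]
[-0.43  0.84  0.33  1.79 -0.36  0.95 -1.43]
[-0.45  0.72  0.31  1.97 -0.38  0.64 -1.43]
[-0.46  0.62  0.26  2.15 -0.44  0.29 -1.38]
[-0.46  0.61  0.25  2.18 -0.46  0.24 -1.37]
-1 -0.4886921905584123
[-0.41  0.91  0.34  1.7  -0.36  1.09 -1.43]
[-0.44  0.79  0.32  1.87 -0.37  0.79 -1.43]
[-0.46  0.68  0.29  2.05 -0.41  0.46 -1.41]
[-0.43  0.6   0.19  2.23 -0.52  0.09 -1.32]
[-0.58  0.63  0.39  2.26 -1.48  0.15 -0.38]
```

Run:
```python
from h import *
t0=np.radians(-40)
p,q=legpose2(0,t0,sgn=-1)
ax=R.from_quat([q[1],q[2],q[3],q[0]]).as_matrix()[:,2]
manip.move_pose(p-ax*.09,q)
manip.move_linear(p,vel=.1)
print(manip.current_clock(),manip.current_force())
manip.gripper_close(20)
print(manip.current_clock(),manip.current_width(),manip.current_force(),manip.current_tool_pos()-p)
snap("side","c_s.png",(230,100,400,300),3); snap("wrist","c_w.png")
```

```text
3.4083 [0.27591819 0.46006769 0.24973842]
4.0167 0.22790173578629977 [0.14808466 0.78754509 1.29399233] [1.28445370e-04 2.18037527e-04 3.63256106e-05]
```

View pics/c_s.png

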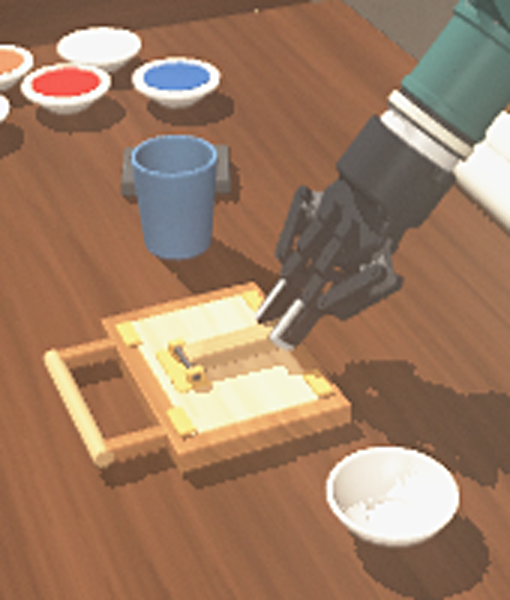

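View pics/c_w.png

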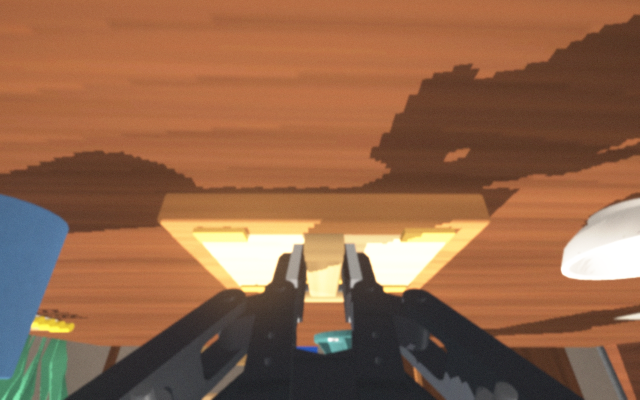

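The side and wrist pictures show the fingers closed on both sides of the leg near its foot (wrist px ~(322,260)). The reported width is about 20 mm, which matches the leg. Next I unfold it along its arc.

Run:
```python
from h import *
t0=np.radians(-40)
for d in [7,14,21,28,35,40,43]:
    p,q=legpose2(np.radians(d),t0,sgn=-1)
    manip.move_linear(p,vel=.05,attitude=q)
    print(d,round(manip.current_clock(),2),manip.current_force().round(2),manip.current_torque().round(2))
snap("side","d_s.png",(230,100,400,300),3); snap("wrist","d_w.png")
```

```text
7 4.43 [-0.4   0.84 -0.3 ] [ 0.04 -0.68 -0.02]
14 4.75 [-1.43  0.8   0.17] [-0.06 -0.22  0.08]
21 5.07 [-1.32 -1.41 -1.16] [-0.11 -0.22  0.06]
28 5.38 [-1.05 -0.59 -1.88] [-0.05 -0.15  0.04]
35 5.7 [-1.21 -0.64 -1.56] [-0.02 -0.04  0.02]
40 5.97 [-1.84 -0.16 -1.76] [-0.04  0.13 -0.02]
43 6.22 [-0.07 -0.   -3.49] [-0.05  0.25  0.04]
```

View pics/d_s.png

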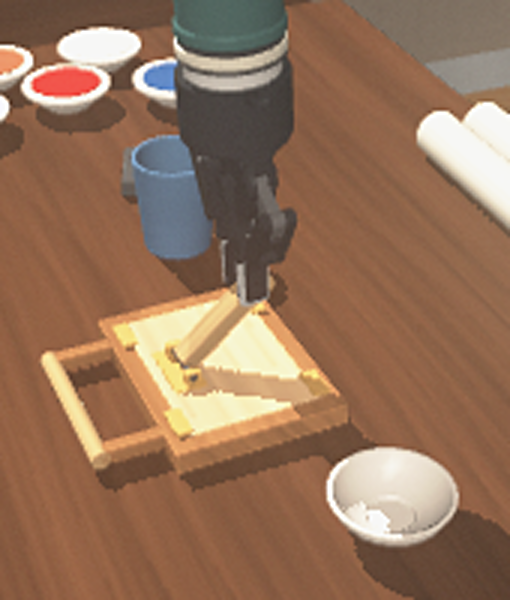

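View pics/d_w.png

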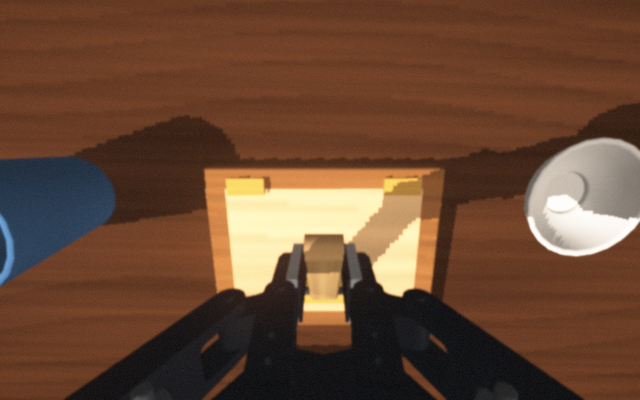

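Run:
```python
from h import *
t0=np.radians(-40)
p,q=legpose2(np.radians(43),t0,sgn=-1)
p2,_=legpose2(np.radians(45.5),t0,sgn=-1)
manip.move_linear(p2,vel=.03)
print(manip.current_force().round(2),manip.current_torque().round(2))
snap("side","e_s0.png",(230,100,400,300),3)
p3,_=legpose2(np.radians(42),t0,sgn=-1)
manip.move_linear(p3,vel=.03)
print(manip.current_force().round(2))
manip.release()
manip.move_linear(p3+[0,0,.09],vel=.15)
manip.move_pose([0.54,0.06,0.25],[0,1,0,0])
c=snap("wrist","e2.png",(140,40,460,280),2.4)
np.save("e.npy",c,allow_pickle=True)
c=snap("side","e_s.png",(230,100,400,300),3)
np.save("es.npy",c,allow_pickle=True)
print(manip.current_clock())
```

```text
[-0.42  0.11 -3.55] [0.06 0.02 0.02]
[-0.39  0.47 -1.9 ]
9.55
```

View pics/e2.png

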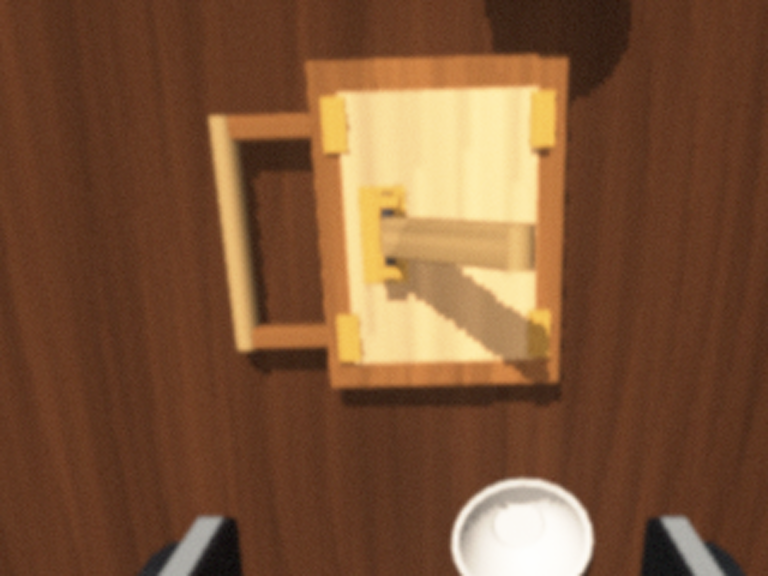

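View pics/e_s.png

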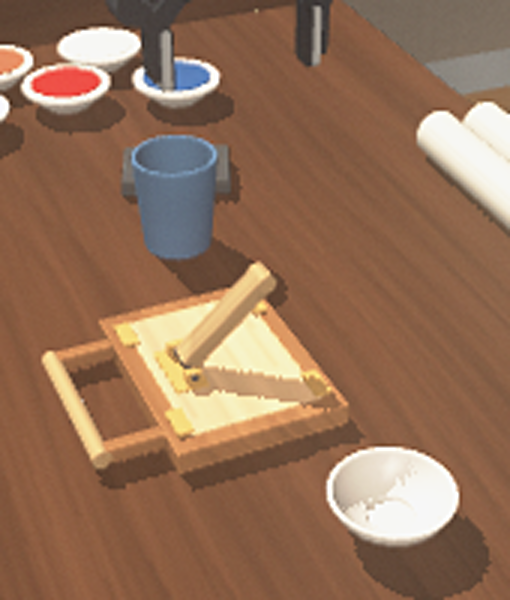

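View pics/e_s0.png

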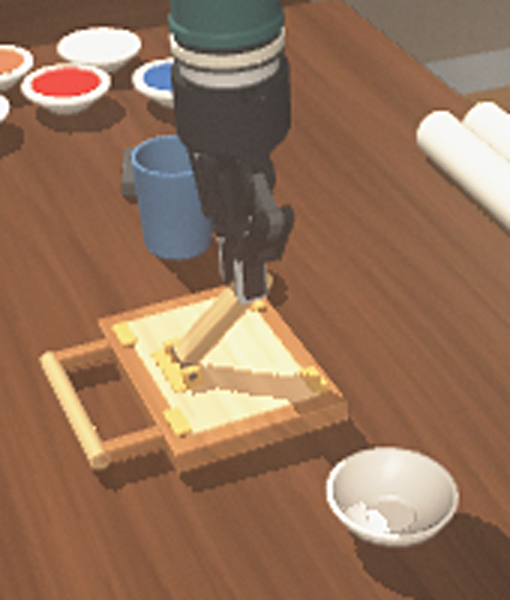

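Run:
```python
from h import *
w=np.load("e.npy",allow_pickle=True).item(); s=np.load("es.npy",allow_pickle=True).item()
f=lambda u,v:(u/2.4+140,v/2.4+40)
for uv in [(309,63),(568,57),(558,380),(332,386)]: print(ray(w,f(*uv),.018).round(4))
print(ray(w,f(232,232),.018),"handle top")
for d in [34,38,42]:
    t=np.radians(d); p=bw([-.027+.083*np.cos(t),0,.026+.083*np.sin(t)])
    pw=proj(w,p); ps=proj(s,p); print(d,(pw-[140,40])*2.4,(ps-[230,100])*3)
    for y in(.085,-.085): pass
for b in [(-.065,.085,.018),(.065,.085,.018),(.065,-.085,.018),(-.065,-.085,.018)]: print("side corner",(proj(s,bw(b))-[230,100])*3, (proj(w,bw(b))-[140,40])*2.4)
```

```text
[0.4752 0.1819 0.018 ]
[0.6023 0.1844 0.018 ]
[0.606  0.0179 0.018 ]
[0.4781 0.0145 0.018 ]
[0.42958396 0.10036261 0.018     ] handle top
34 [535.47524851 240.81478695] [271.89113604 284.65408797]
38 [529.19569493 242.28402897] [267.61890944 280.33640666]
42 [521.94920282 243.74435847] [262.90208912 276.3732837 ]
side corner [ 98.39873375 318.46601651] [305.95691991  57.4807254 ]
side corner [253.37816677 279.69881147] [571.5593215   49.74901958]
side corner [352.15378455 403.62900625] [561.65895082 380.45611083]
side corner [178.84479967 454.7538329 ] [332.13319275 386.1569525 ]
```

```bash
cat >> h.py <<'E'
def down(t,yaw):  # tool x = board x, tilt t pointing back to robot
    z=np.array([-np.sin(t),0,-np.cos(t)]); y=np.array([0,-1.,0]); x=np.cross(y,z)
    return R.from_euler('z',yaw).as_matrix()@np.c_[x,y,z]
def standpose(phi,bar0,yaw,off=.008,t=None):
    s,c=np.sin(phi),np.cos(phi)
    if phi<=np.pi/2: d=np.array([.175-.175*c+.011*s,0,.175*s+.011*c])
    else: d=np.array([.193-.175*c-.007*s,0,.175*s-.007*c])
    if t is None: t=max(0,phi-np.radians(62))
    M=down(t,yaw)
    b=np.array([bar0[0],bar0[1],0])+R.from_euler('z',yaw).apply(d)
    return b+off*M[:,2],quat(M)
E
python3 - <<'E'
from h import *
yaw=.025; bar=np.array([.4305,.098]); M=down(0,yaw); q=quat(M); ex=M[:,0]
p=np.r_[bar,0]-ex*.018; p[2]=.003
print(p,manip.ik(p,q))
b2=bar-ex[:2]*.018
for d in range(0,113,14): 
    j=manip.ik(*standpose(np.radians(d),b2,yaw)); print(d,standpose(np.radians(d),b2,yaw)[0].round(3),None if j is None else np.round(j,2))
try:
    manip.move_pose(p+[0,0,.07],q)
    snap("wrist","f0.png"); snap("side","f1.png",(200,100,400,300),3)
    print(manip.current_joint_pos(),manip.current_clock())
except manip.MotionError as e: print(e)
E
```

```text
[0.41250562 0.09755005 0.003     ] [-0.23549346  0.68965516 -0.13817221  2.394897    0.95918768  0.10724443
 -1.27383984]
0 [0.413 0.098 0.003] [-0.24  0.69 -0.14  2.39  0.96  0.11 -1.27]
14 [0.42  0.098 0.045] [-0.35  0.59  0.02  2.37 -0.07  0.17 -0.24]
28 [0.438 0.098 0.084] [-0.35  0.52  0.04  2.32 -0.06  0.3  -0.23]
42 [0.465 0.099 0.117] [-0.34  0.47  0.05  2.25 -0.05  0.42 -0.23]
56 [0.499 0.1   0.143] [-0.33  0.46  0.06  2.16 -0.05  0.52 -0.21]
70 [0.537 0.101 0.16 ] [-0.29  0.52  0.05  1.98 -0.08  0.78 -0.16]
84 [0.577 0.102 0.168] [-0.25  0.65  0.06  1.73 -0.11  1.14 -0.11]
98 [0.618 0.103 0.168] [-0.23  0.82  0.07  1.47 -0.13  1.48 -0.08]
112 [0.658 0.104 0.16 ] [-0.21  1.    0.07  1.2  -0.15  1.81 -0.08]
[-0.36128854  0.52664788  0.03028045  2.37805728 -0.06434641  0.23310084
 -0.24846446] 10.5417
```

View pics/f0.png

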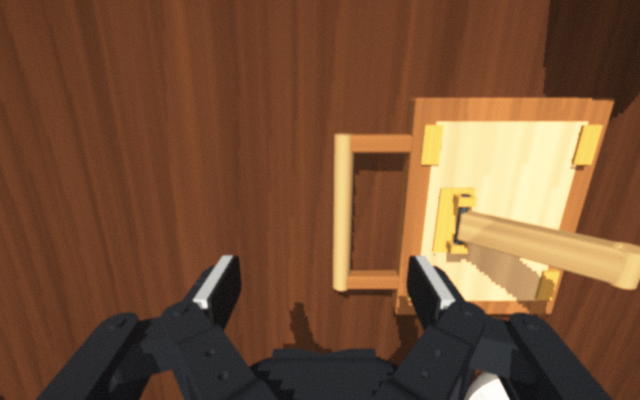

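View pics/f1.png

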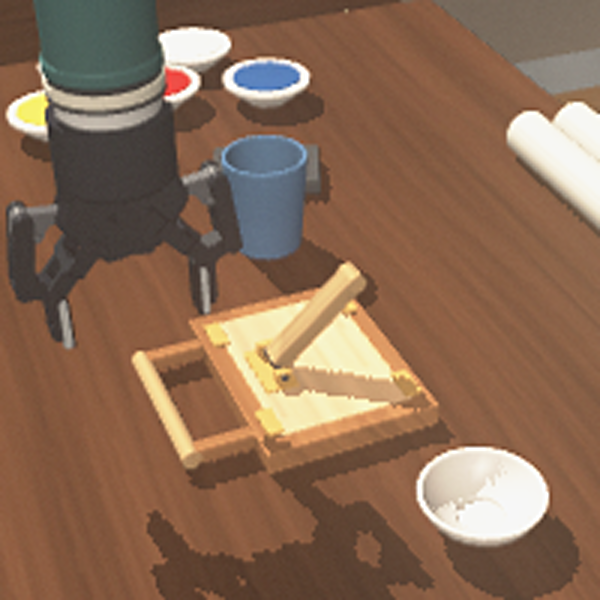

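Run:
```python
from h import *
yaw=.025; bar=np.array([.4305,.098]); t=np.radians(6); M=down(t,yaw); q=quat(M); ex=down(0,yaw)[:,0]
p=np.r_[bar,0]-ex*.019; p[2]=.005
print(manip.ik(p,q),manip.current_clock())
try:
    manip.move_linear(p+[0,0,.04],vel=.1,attitude=q)
    manip.move_linear(p,vel=.08)
except manip.MotionError as e: print(e)
print(manip.current_tool_pos(),p,manip.current_joint_pos().round(2),manip.current_force(),manip.current_clock())
snap("wrist","g0.png"); snap("side","g1.png",(200,100,400,300),3)
```

```text
[-0.30199515  0.69447727 -0.02120963  2.3317947  -0.07797341  0.2163149
 -0.21697219] 10.5417
[0.41131405 0.09748037 0.00507956] [0.41150594 0.09752505 0.005     ] [-0.3   0.69 -0.02  2.33 -0.08  0.22 -0.22] [ 0.4060496  -0.11033401  0.36596101] 11.625
```

View pics/g0.png

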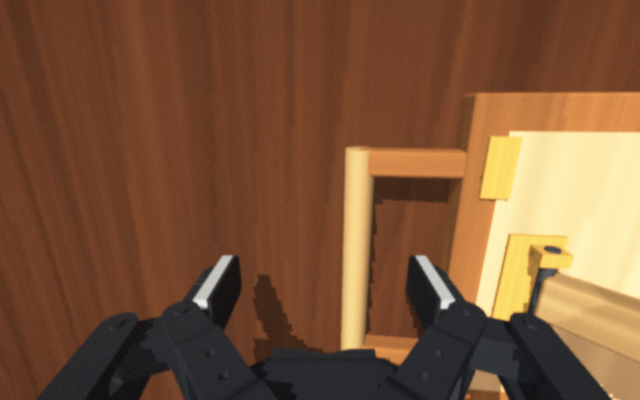

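View pics/g1.png

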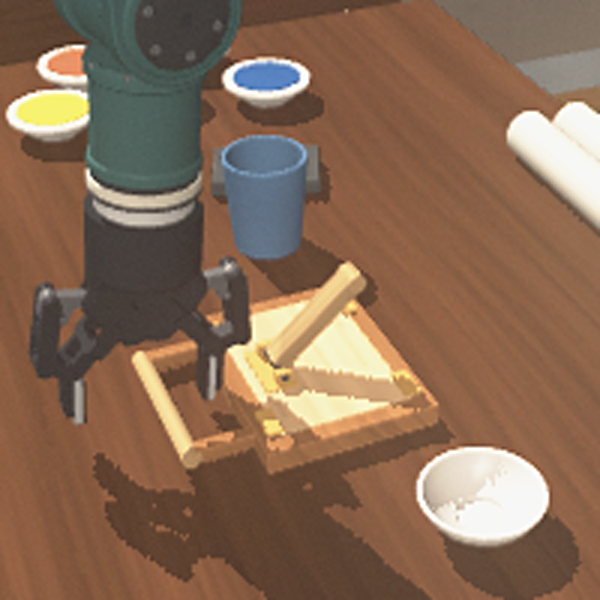

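Run:
```python
from h import *
manip.gripper_close(20)
print(manip.current_width()*85,manip.current_force().round(1),manip.current_tool_pos(),manip.current_clock())
snap("wrist","h0.png"); snap("side","h1.png",(200,100,400,300),3)
```

```text
12.749464518497271 [ 3.4 -0.6  3.8] [0.41321977 0.09790779 0.00523528] 12.375
```

View pics/h0.png

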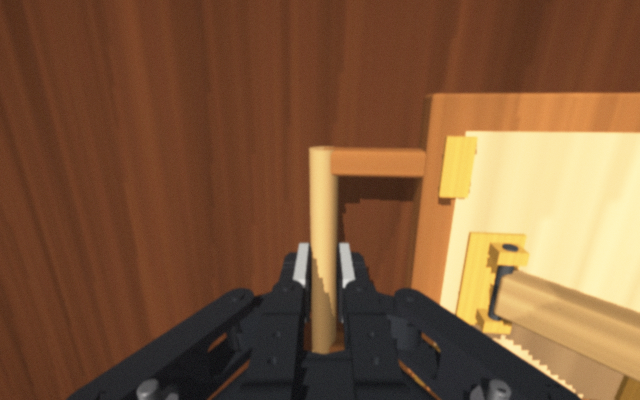

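View pics/h1.png

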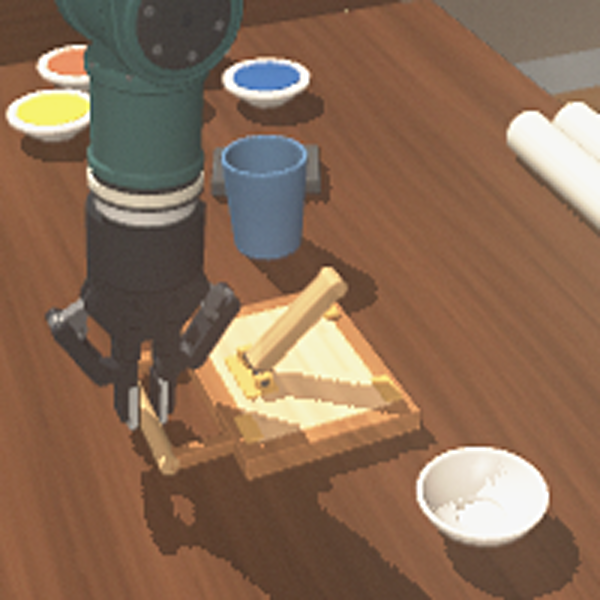

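The pictures show both pads closed on the bar (wrist px ~(322,280)), with a reported width of about 13 mm. Now I raise the handle.

Run:
```python
from h import *
yaw=.025; bar=np.array([.4125,.098])
np.save("bar.npy",bar)
for d in [4,10,20,30,40,50,60]:
    t=max(np.radians(6),np.radians(d-60))
    p,q=standpose(np.radians(d),bar,yaw,off=.006,t=t)
    manip.move_linear(p,vel=.08,attitude=q)
    print(d,round(manip.current_clock(),2),manip.current_force().round(1),manip.current_torque().round(2),(manip.current_width()*85).round(1))
snap("side","i1.png",(200,60,440,300),2.5);snap("scene","i0.png",(200,60,440,240),3)
```

```text
Traceback (most recent call last):
AttributeError: 'float' object has no attribute 'round'
```

Run:
```python
from h import *
yaw=.025; bar=np.array([.4125,.098])
for d in [10,20,30,40,50,60]:
    t=max(np.radians(6),np.radians(d-60))
    p,q=standpose(np.radians(d),bar,yaw,off=.006,t=t)
    manip.move_linear(p,vel=.08,attitude=q)
    print(d,round(manip.current_clock(),2),manip.current_force().round(1),manip.current_torque().round(2),manip.current_width()*85)
snap("side","i1.png",(200,60,440,300),2.5);snap("scene","i0.png",(200,60,440,240),3)
```

```text
10 13.16 [-1.  -0.1 -1.2] [-0.02  0.08 -0.03] 12.694387396435967
20 13.69 [ 1.  -0.5 -2.4] [-0.04 -0.21 -0.07] 13.008147268515897
30 14.22 [ 0.3 -0.2 -2.2] [ 0.06 -0.27 -0.04] 12.902474150231926
40 14.76 [ 0.7 -0.2 -3.6] [ 0.05 -0.19  0.01] 12.797679925681596
50 15.29 [ 0.6  1.  -3.2] [ 0.06 -0.22 -0.04] 12.293203962228898
60 15.82 [-2.5  0.3  1.9] [ 0.    0.35 -0.02] 12.078397404755187
```

View pics/i1.png

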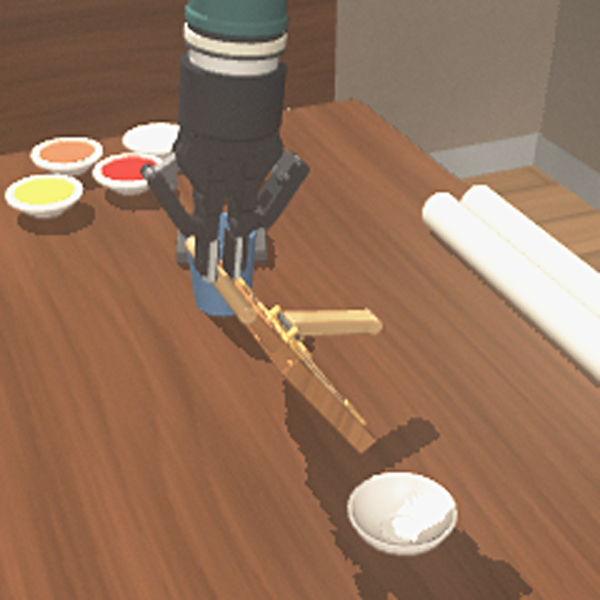

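View pics/i0.png

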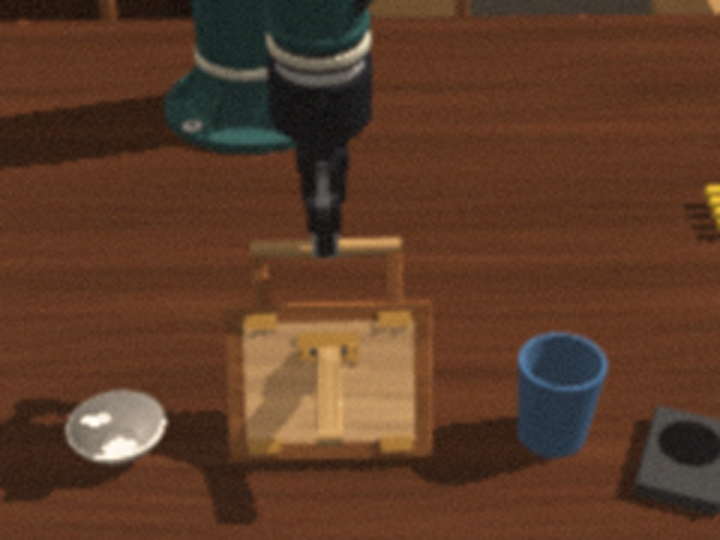

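```bash
cat >> h.py <<'E'
def overlay(c,barp,phi,yaw,fn,crop,s,th=0.733):
    """board drawn from the bar position (world) and rotation phi"""
    im=c["frame"].copy(); Rb=R.from_euler('z',yaw)*R.from_rotvec([0,phi,0])
    W=lambda b: np.asarray(barp)+Rb.apply(np.asarray(b)-np.array([-.110,0,.011]))
    im=cv2.resize(im[crop[1]:crop[3],crop[0]:crop[2]],None,fx=s,fy=s,interpolation=cv2.INTER_CUBIC)
    P=lambda b: tuple(int(round(v)) for v in (proj(c,W(b))-[crop[0],crop[1]])*s)
    for z in (0,.018):
        k=[P((x,y,z)) for x,y in [(-.065,-.085),(-.065,.085),(.065,.085),(.065,-.085)]]
        for a,b in zip(k,k[1:]+k[:1]): cv2.line(im,a,b,(0,255,0) if z else (255,255,0),1)
    cv2.line(im,P((-.027,0,.026)),P((-.027+.083*np.cos(th),0,.026+.083*np.sin(th))),(0,0,255),1)
    cv2.line(im,P((-.11,-.049,.011)),P((-.11,.049,.011)),(255,0,255),1)
    cv2.imwrite("pics/"+fn,im); return W
E
python3 - <<'E'
from h import *
c=manip.capture("side"); barp=manip.current_tool_pos()-.006*toolrot().as_matrix()[:,2]
print(barp)
for d in (50,60):
    W=overlay(c,barp,np.radians(d),.025,f"j{d}.png",(220,100,400,260),3); print(W((.065,0,0)),W((.065,0,.018)))
E
```

```text
[0.50901787 0.10047433 0.15695374]
[0.6130467 0.1030756 0.0158253] [0.62683119 0.10342028 0.02739548]
[ 5.86967229e-01  1.02423473e-01 -1.00705493e-04] [0.60255081 0.10281314 0.00889929]
```

View pics/j50.png

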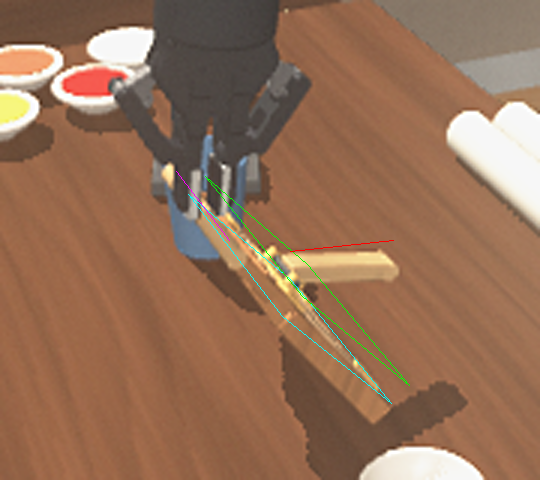

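View pics/j60.png

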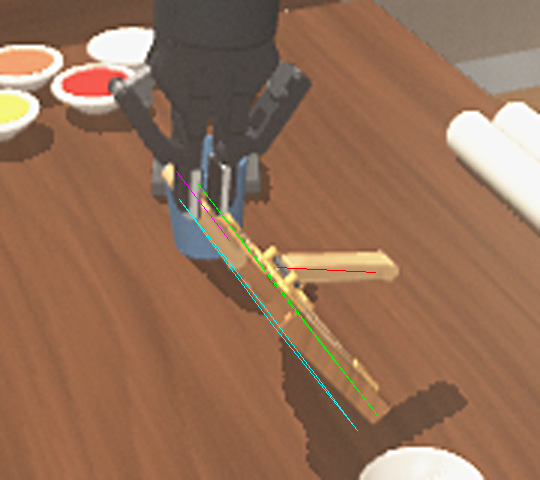

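Run:
```python
from h import *
c=snap("side","k1.png",(260,120,400,250),5.5); np.save("k1.npy",c,allow_pickle=True)
c=snap("scene","k0.png",(265,125,365,220),6); np.save("k0.npy",c,allow_pickle=True)
```

```text
(no output)
```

View pics/k1.png

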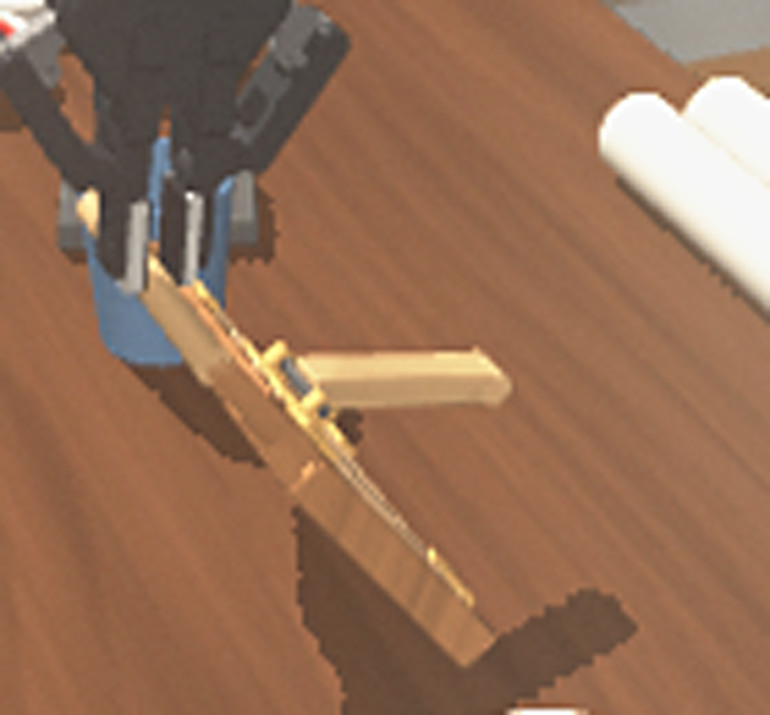

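View pics/k0.png

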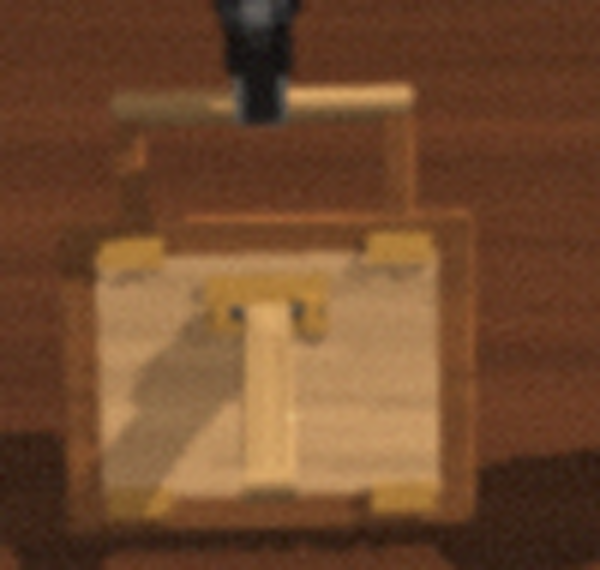

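```bash
cat >> h.py <<'E'
from scipy.optimize import least_squares
def fit(obs,x0):
    """obs: (cam, full-image px, board point m). x: bar xyz, phi, yaw"""
    def W(v,b): return v[:3]+(R.from_euler('z',v[4])*R.from_rotvec([0,v[3],0])).apply(np.asarray(b)-np.array([-.11,0,.011]))
    r=least_squares(lambda v:np.concatenate([proj(c,W(v,b))-np.array(u) for c,u,b in obs]),x0,loss='soft_l1')
    return r.x,W,np.array([proj(c,W(r.x,b))-np.array(u) for c,u,b in obs])
E
python3 - <<'E'
from h import *
s=np.load("k1.npy",allow_pickle=True).item(); c=np.load("k0.npy",allow_pickle=True).item()
S=lambda u,v:(u/5.5+260,v/5.5+120); C=lambda u,v:(u/6+265,v/6+125)
obs=[(s,S(467,665),(.065,-.085,0)),(s,S(497,638),(.065,-.085,.018)),(s,S(297,490),(-.065,-.085,0)),(s,S(505,392),(-.027+.088*.743,0,.026+.088*.669)),
(c,C(472,213),(-.065,.085,.018)),(c,C(472,520),(.065,.085,.018)),(c,C(66,527),(.065,-.085,.018)),(c,C(263,103),(-.11,0,.011))]
v,W,res=fit(obs,[.5,.1,.15,1,.02]); print(v,np.degrees(v[3]),res.round(1).tolist()); print(W(v,(.065,0,0)),W(v,(.065,0,.018)))
M=toolrot().as_matrix(); print(M.T@(v[:3]-manip.current_tool_pos()))
E
```

```text
[0.51421922 0.100111   0.1548292  0.99966146 0.01627758] 57.2763823553295 [[-0.7, 0.8], [0.5, 0.3], [-0.4, -1.5], [-0.7, -2.8], [-0.3, -0.0], [-0.1, 0.7], [-0.2, 0.7], [-0.6, 0.2]]
[0.5995565  0.10150021 0.00165734] [0.61469768 0.10174669 0.0113879 ]
[ 0.00537115  0.00044488 -0.00446007]
```

Run:
```python
from h import *
yaw=.022; bar=np.array([.421,.098])
print(manip.current_tool_pos())
for d in [57,65,75,85,95,105,110]:
    p,q=standpose(np.radians(d),bar,yaw,off=.004,t=np.radians(6+(d-57)))
    j=manip.ik(p,q); print(d,p.round(4),None if j is None else np.round(j,2))
```

```text
[0.50839948 0.10040942 0.15095869]
57 [0.5095 0.0999 0.1488] [-0.28  0.49  0.02  2.07 -0.06  0.68 -0.2 ]
65 [0.531  0.1004 0.1594] [-0.25  0.55  0.01  1.93 -0.07  0.9  -0.16]
75 [0.5597 0.1011 0.1682] [-0.22  0.65  0.01  1.75 -0.09  1.16 -0.14]
85 [0.5894 0.1017 0.172 ] [-0.2   0.76  0.    1.57 -0.1   1.4  -0.13]
95 [0.6195 0.1024 0.1721] [-0.18  0.88  0.    1.38 -0.11  1.64 -0.12]
105 [0.6492 0.103  0.1685] [-0.17  1.01  0.    1.19 -0.13  1.87 -0.12]
110 [0.6638 0.1033 0.1648] [-0.17  1.08 -0.    1.09 -0.13  1.99 -0.13]
```

Everything along the rest of the path is reachable. I'll grip slightly harder and turn the hand with the panel, checking partway.

Run:
```python
from h import *
yaw=.022; bar=np.array([.421,.098])
manip.gripper_close(30); print(manip.current_width()*85)
for d in [61,67,74,80]:
    p,q=standpose(np.radians(d),bar,yaw,off=.004,t=np.radians(6+(d-57)))
    manip.move_linear(p,vel=.06,attitude=q)
    print(d,round(manip.current_clock(),2),manip.current_force().round(1),manip.current_torque().round(2),manip.current_width()*85)
c=snap("side","l1.png",(250,80,410,250),4.5); np.save("l1.npy",c,allow_pickle=True)
c=snap("scene","l0.png",(265,115,365,220),6); np.save("l0.npy",c,allow_pickle=True)
```

```text
11.391887659896213
61 16.63 [-8.7  0.3 15.3] [0.13 2.18 0.03] 11.92234244634593
67 17.08 [-7.4 -0.2 15.9] [-0.03  2.2  -0.01] 11.64274745280307
74 17.58 [-4.5  0.7 17.5] [ 0.03  2.03 -0.01] 11.660112408718485
80 18.03 [-2.9 -0.2 17.1] [ 0.02  1.84 -0.03] 11.514870778082829
```

View pics/l1.png

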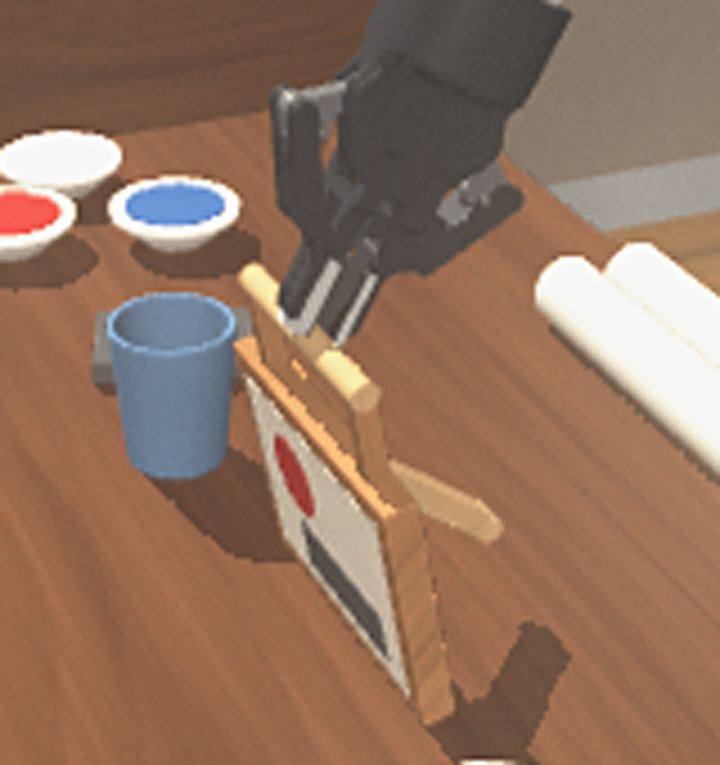

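View pics/l0.png

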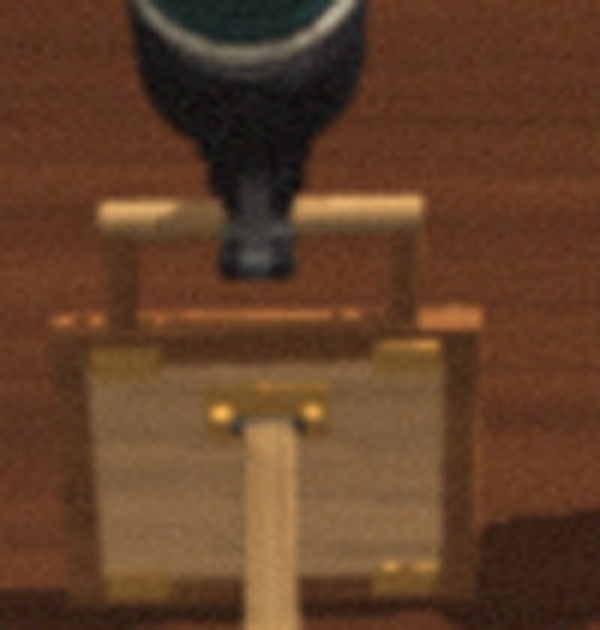

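Run:
```python
from h import *
s=np.load("l1.npy",allow_pickle=True).item(); c=np.load("l0.npy",allow_pickle=True).item()
S=lambda u,v:(u/4.5+250,v/4.5+80); C=lambda u,v:(u/6+265,v/6+115)
obs=[(s,S(416,697),(.065,-.085,0)),(s,S(452,710),(.065,-.085,.018)),(s,S(392,517),(-.065,-.085,0)),(s,S(240,345),(-.065,.085,0)),(s,S(425,505),(-.065,-.085,.018)),
(c,C(483,313),(-.065,.085,0)),(c,C(473,598),(.065,.085,.018)),(c,C(70,603),(.065,-.085,.018)),(c,C(258,213),(-.11,0,.011))]
v,W,res=fit(obs,[.57,.1,.17,1.4,.02]); print(v,np.degrees(v[3]),res.round(1).tolist()); print(W(v,(.065,0,0)),W(v,(.065,0,.018)))
M=toolrot().as_matrix(); print(manip.current_tool_pos(),M.T@(v[:3]-manip.current_tool_pos()))
p=manip.current_tool_pos()
for k in range(3):
    p=p+[0,0,.001]; manip.move_linear(p,vel=.03); print(manip.current_force().round(1),manip.current_torque().round(2))
    if manip.current_force()[2]<4: break
```

```text
[0.58084447 0.10224391 0.17469979 1.41310368 0.01394814] 80.96487708734128 [[0.6, 7.3], [0.1, 1.2], [-1.0, -0.7], [-0.5, -1.7], [-0.1, -1.3], [-0.7, -0.7], [0.1, 0.2], [-0.2, 0.5], [0.3, 1.9]]
[5.97461321e-01 1.02475695e-01 1.43707785e-04] [0.61523625 0.10272364 0.00297043]
[0.57496495 0.10198305 0.17424297] [ 0.00492073 -0.0001327  -0.00325796]
[-1.2  0.5 -0.4] [ 0.03 -0.53 -0.04]
```

Run:
```python
from h import *
yaw=.018; off=.002
bar=np.array([.418,.098]); 
tp=manip.current_tool_pos(); 
t=lambda d: np.radians(29+(d-81))
p0,q0=standpose(np.radians(81),bar,yaw,off=off,t=t(81))
D=tp-p0; print("D",D)
for d in [84,87,90,93,96,99,102]:
    p,q=standpose(np.radians(d),bar,yaw,off=off,t=t(d))
    manip.move_linear(p+D,vel=.05,attitude=q)
    f=manip.current_force()
    print(d,round(manip.current_clock(),2),f.round(1),manip.current_torque().round(2),manip.current_width()*85,(manip.current_tool_pos()-p-D).round(4))
    if f[2]>5: D[2]+=.001
    if f[2]>20: break
np.save("D.npy",D)
c=snap("side","m1.png",(250,80,410,250),4.5); np.save("m1.npy",c,allow_pickle=True)
c=snap("scene","m0.png",(265,115,365,240),5); np.save("m0.npy",c,allow_pickle=True)
```

```text
D [3.88780395e-05 1.10464608e-03 1.87405501e-03]
84 18.77 [-1.5  1.8  3.6] [ 0.09  0.25 -0.06] 11.023802235172013 [0.0002 0.0001 0.0005]
87 19.11 [-0.5  0.4  5.4] [ 0.04  0.3  -0.03] 11.748722753682108 [0.0003 0.0001 0.0006]
90 19.44 [ 0.6 -0.1  1.8] [ 0.09 -0.25 -0.03] 11.595923944467392 [ 0.0005  0.     -0.0002]
93 19.77 [-0.9 -0.  -0.1] [ 0.01 -0.59  0.01] 11.51099504974399 [-0.0001 -0.0001 -0.0005]
96 20.11 [-0.9 -0.4 -2. ] [ 0.04 -0.75  0.  ] 11.87012015664175 [-0.0001 -0.     -0.0003]
99 20.44 [0.5 0.3 0. ] [ 0.03 -0.7   0.03] 11.623138192698194 [-0.      0.      0.0001]
102 20.77 [0.5 0.4 1.7] [ 0.07 -0.49 -0.  ] 11.814551311760123 [0.     0.0001 0.0004]
```

View pics/m1.png

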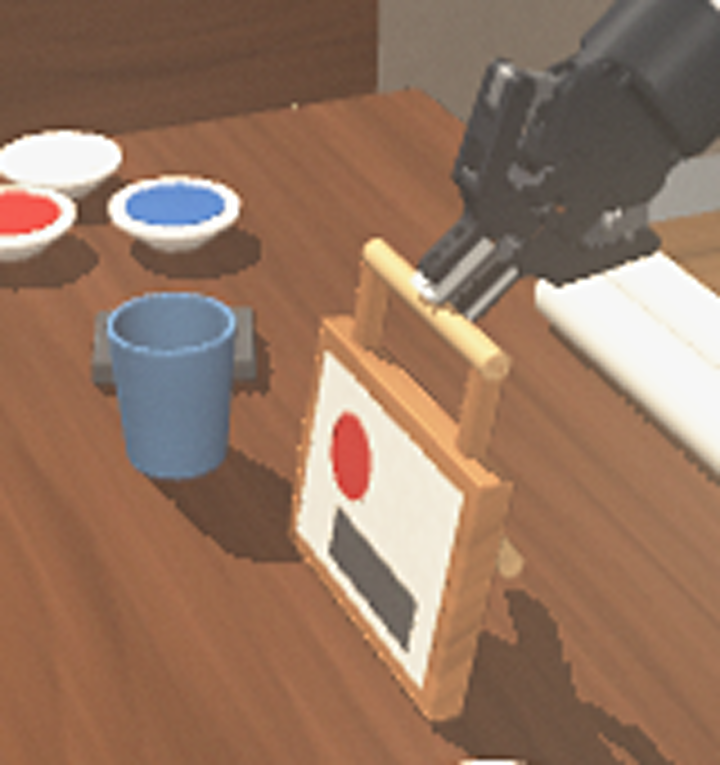

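View pics/m0.png

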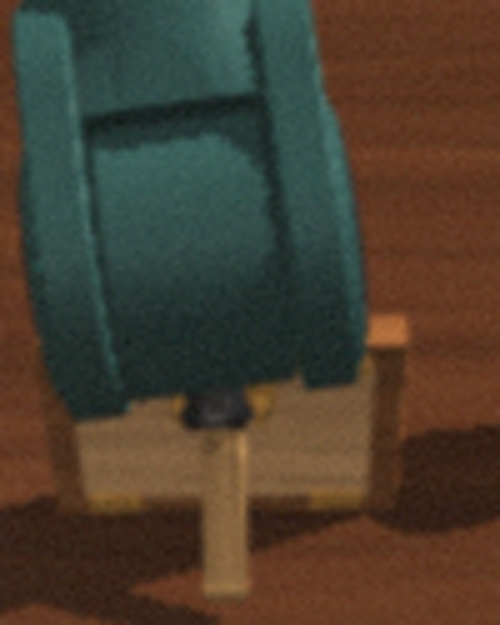

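The panel now leans slightly past upright with its face towards the robot and its bottom edge on the table. I continue gently until the leg touches down.

Run:
```python
from h import *
yaw=.018; off=.002; bar=np.array([.418,.098]); D=np.load("D.npy")
t=lambda d: np.radians(29+(d-81))
for d in [104,106,107,108,109,110,111]:
    p,q=standpose(np.radians(d),bar,yaw,off=off,t=min(t(d),np.radians(58)))
    manip.move_linear(p+D,vel=.03,attitude=q)
    f=manip.current_force()
    print(d,round(manip.current_clock(),2),f.round(1),manip.current_torque().round(2),(manip.current_tool_pos()-p-D).round(4))
    if f[2]>6 or f[0]<-5: break
np.save("D.npy",D)
c=snap("side","n1.png",(250,80,410,250),4.5); np.save("n1.npy",c,allow_pickle=True)
c=snap("scene","n0.png",(265,115,365,240),5)
```

```text
104 21.23 [1.3 0.2 3.6] [ 0.02 -0.21 -0.06] [0.0001 0.0001 0.0007]
106 21.57 [0.4 0.7 4.8] [ 0.08 -0.06 -0.06] [0.0002 0.     0.0009]
107 21.82 [1.1 0.3 6.7] [ 0.01  0.12 -0.05] [0.0002 0.0001 0.0011]
```

View pics/n1.png

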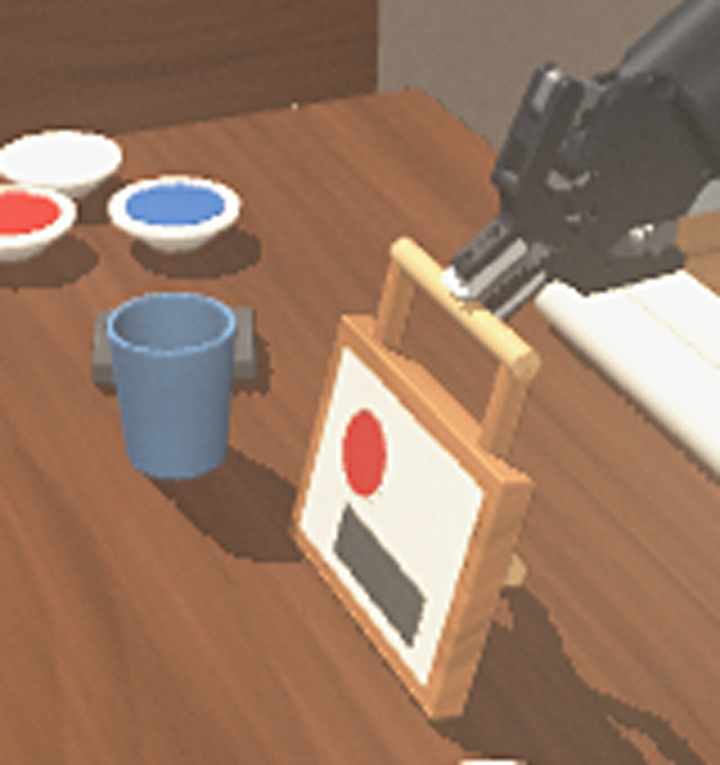

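View pics/n0.png

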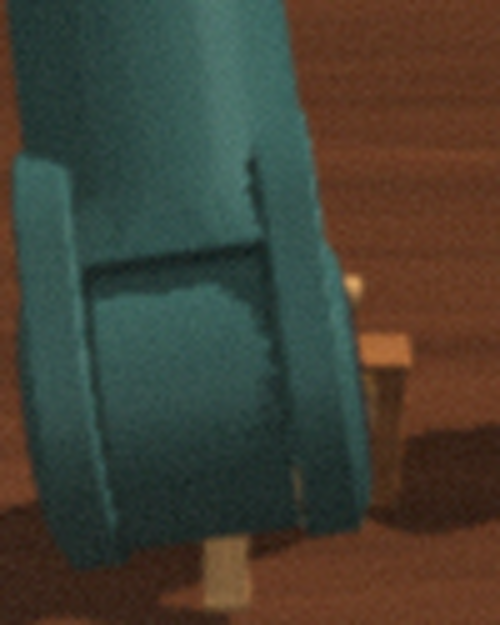

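Run:
```python
from h import *
yaw=.018; off=.002; bar=np.array([.418,.098]); D=np.load("D.npy"); D[2]+=.0008
t=lambda d: np.radians(29+(d-81))
for d in [108,109,110,111,112]:
    p,q=standpose(np.radians(d),bar,yaw,off=off,t=min(t(d),np.radians(57)))
    manip.move_linear(p+D,vel=.03,attitude=q)
    f=manip.current_force()
    print(d,round(manip.current_clock(),2),f.round(1),manip.current_torque().round(2),(manip.current_tool_pos()-p-D).round(4))
    if f[2]>12 or f[0]<-6: break
    if f[2]>5: D[2]+=.0006
np.save("D.npy",D)
c=snap("side","o1.png",(250,80,410,250),4.5); np.save("o1.npy",c,allow_pickle=True)
```

```text
108 22.18 [ 1.3 -0.3  5. ] [ 0.06 -0.08 -0.08] [0.0002 0.0001 0.0006]
109 22.43 [2.4 0.1 6.2] [ 0.07 -0.01 -0.04] [0.0003 0.0001 0.0009]
110 22.68 [1.5 0.8 6. ] [ 0.05 -0.1  -0.1 ] [0.0003 0.0001 0.0005]
111 22.93 [1.5 0.4 5.1] [ 0.09 -0.09 -0.06] [0.0002 0.0001 0.0002]
112 23.18 [0.2 0.8 3.7] [ 0.11 -0.15 -0.14] [ 0.0001  0.0001 -0.0002]
```

View pics/o1.png

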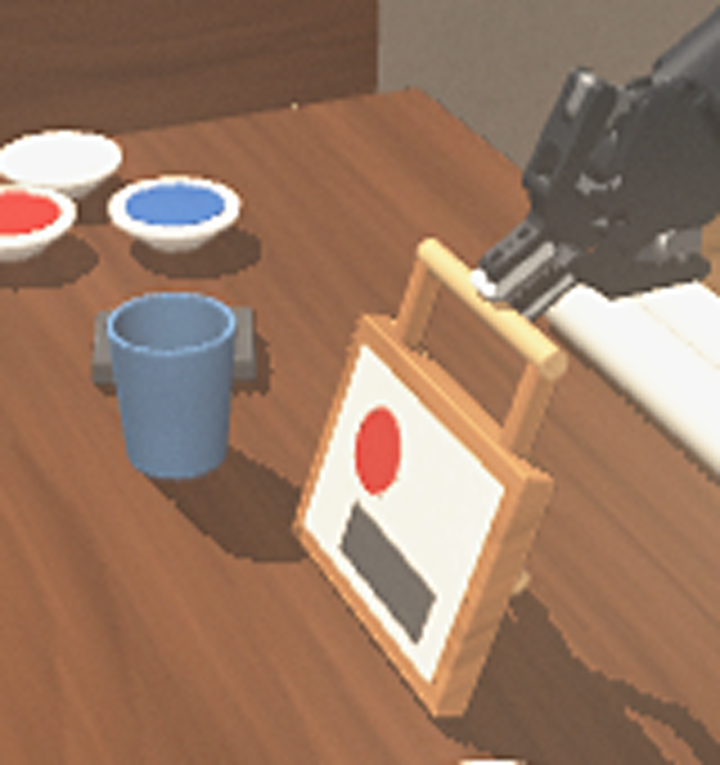

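Run:
```python
from h import *
s=np.load("o1.npy",allow_pickle=True).item()
S=lambda u,v:(u/4.5+250,v/4.5+80)
obs=[(s,S(432,712),(.065,-.085,0)),(s,S(464,714),(.065,-.085,.018)),(s,S(516,490),(-.065,-.085,0)),(s,S(552,478),(-.065,-.085,.018)),(s,S(362,315),(-.065,.085,0)),(s,S(297,527),(.065,.085,0))]
v,W,res=fit(obs,[.66,.1,.17,1.9,.02]); print(v,np.degrees(v[3]),res.round(1).tolist()); print(W(v,(.065,0,0)),W(v,(.065,0,.018)),W(v,(-.027+.083*np.cos(.733),0,.026+.083*np.sin(.733))))
M=toolrot().as_matrix(); print(manip.current_tool_pos(),M.T@(v[:3]-manip.current_tool_pos()))
```

```text
[ 0.67384643  0.11801254  0.15783815  1.85519097 -0.00392219] 106.29461295951243 [[0.1, 0.3], [-0.0, -0.3], [0.2, -2.1], [-0.4, 0.9], [0.1, -0.1], [0.0, 0.3]]
[ 0.61418786  0.11824653 -0.00704606] [ 0.6314647   0.11817877 -0.01209643] [ 0.70095373  0.11790622 -0.00082392]
[0.6683881  0.10365796 0.16909   ] [ 0.01255156 -0.01425301  0.00132718]
```

Run:
```python
from h import *
yaw=.018; off=.002; bar=np.array([.418,.098]); D=np.load("D.npy")
for d in [113,114,115,116,117]:
    p,q=standpose(np.radians(d),bar,yaw,off=off,t=np.radians(57))
    manip.move_linear(p+D,vel=.02,attitude=q)
    f=manip.current_force()
    print(d,round(manip.current_clock(),2),f.round(1),manip.current_torque().round(2),(manip.current_tool_pos()-p-D).round(4))
    if f[2]>12 or f[0]<-3: break
    if f[2]>5: D[2]+=.0005
np.save("D.npy",D); np.save("last.npy",d)
c=snap("side","p1.png",(250,80,410,250),4.5); np.save("p1.npy",c,allow_pickle=True)
c=snap("scene","p0.png",(265,115,365,240),5)
```

```text
113 23.52 [ 0.2 -0.5  3.9] [ 0.11  0.13 -0.1 ] [-0.0001  0.      0.0001]
114 23.82 [0.2 0.3 5.3] [ 0.07  0.22 -0.09] [0.0001 0.     0.0004]
115 24.12 [-2.4 -1.   6.3] [-0.01  0.83  0.02] [-0.0009 -0.0003  0.001 ]
116 24.41 [-1.9 -0.3  8.6] [0.   1.2  0.01] [-0.0009 -0.0002  0.0019]
117 24.7 [-2.6 -0.3 11.3] [-0.02  1.67  0.05] [-0.0011 -0.0002  0.0028]
```

View pics/p1.png

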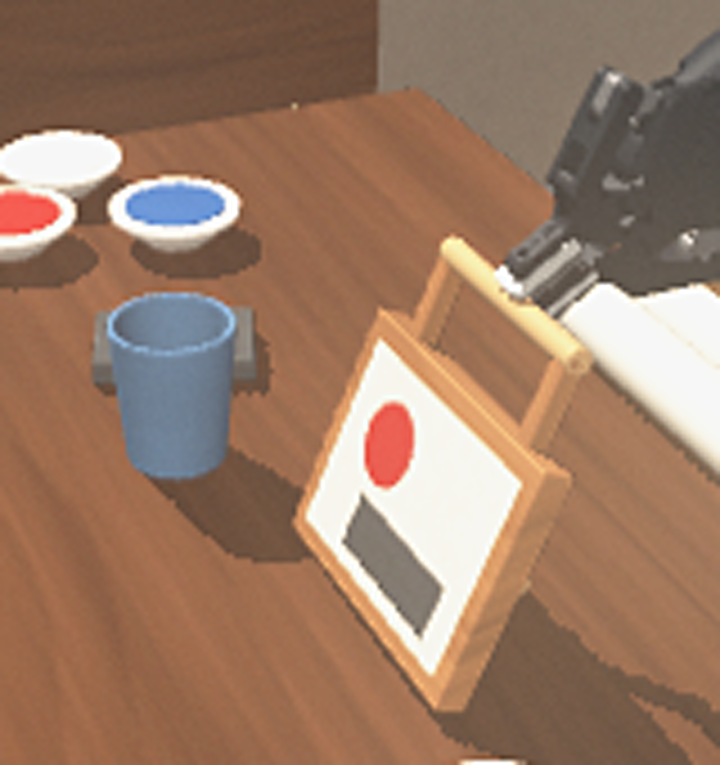

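View pics/p0.png

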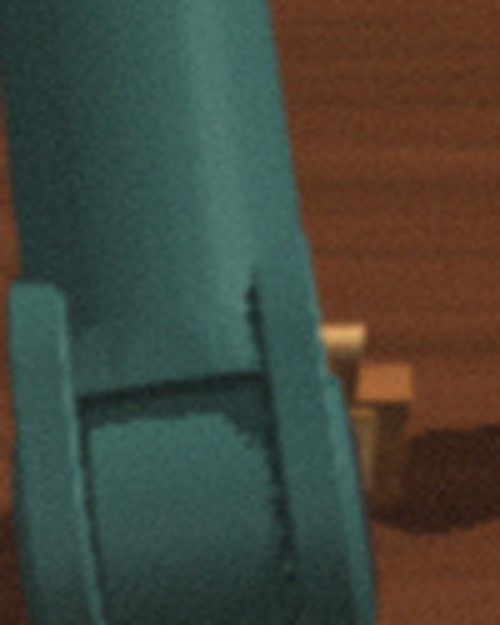

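Run:
```python
from h import *
p=np.array(manip.current_tool_pos())
yaw=.018; bar=np.array([.418,.098]); D=np.load("D.npy")
p=standpose(np.radians(115.5),bar,yaw,off=.002,t=np.radians(57))[0]+D
for k in range(6):
    manip.move_linear(p,vel=.02)
    f=manip.current_force(); print(f.round(1),manip.current_torque().round(2),manip.current_tool_pos())
    if f[2]<1.5: break
    p=p+[0,0,.0005]
c=snap("side","q1.png",(250,80,410,250),4.5)
print(manip.current_clock())
```

```text
[-2.  -0.2  6.4] [0.01 0.54 0.04] [0.67783156 0.10359595 0.16774651]
[-1.9  0.4  5.5] [ 0.03  0.43 -0.03] [0.67805318 0.10364938 0.16779224]
[-2.4 -0.1  2.7] [-0.    0.11  0.06] [0.67833282 0.10372121 0.16787077]
[-1.2 -0.2 -0.1] [-0.04 -0.5  -0.02] [0.67849877 0.10376275 0.16803079]
25.9917
```

View pics/q1.png

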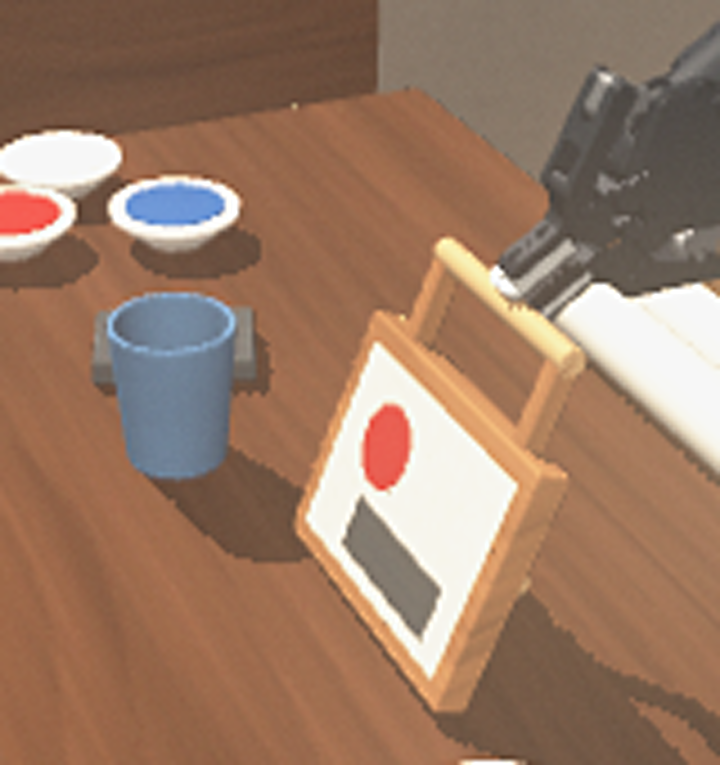

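Run:
```python
from h import *
manip.release()
print(manip.current_force().round(1))
p=np.array(manip.current_tool_pos()); z=toolrot().as_matrix()[:,2]
c=snap("side","r1.png",(250,80,410,250),4.5)
manip.move_linear(p-z*.10,vel=.08)
print(manip.current_clock(),manip.current_force().round(1))
manip.move_linear(p-z*.10+[0.0,0,.12],vel=.12)
c=snap("side","r2.png",(250,80,410,250),4.5); np.save("r2.npy",c,allow_pickle=True)
c=snap("scene","r0.png",(200,110,460,250),3); np.save("r0.npy",c,allow_pickle=True)
```

```text
[0.9 0.5 0.5]Traceback (most recent call last):
  File "<stdin>", line 6, in <module>
cell.MotionError: the arm cannot follow that straight line within its joint ranges
```

Run:
```python
from h import *
p=np.array(manip.current_tool_pos()); z=toolrot().as_matrix()[:,2]
print(manip.current_joint_pos().round(2))
for l in (.02,.03,.04,.05,.06):
  for tt in (57,50,45,40):
    j=manip.ik(p-z*l,quat(down(np.radians(tt),.018))); print(l,tt,None if j is None else np.round(j,2)[5])
```

```text
[-0.17  1.08  0.01  1.06 -0.14  1.99 -0.13]
0.02 57 2.04
0.02 50 1.91
0.02 45 1.81
0.02 40 1.71
0.03 57 2.07
0.03 50 1.93
0.03 45 1.83
0.03 40 1.73
0.04 57 None
0.04 50 1.96
0.04 45 1.86
0.04 40 1.75
0.05 57 None
0.05 50 1.98
0.05 45 1.88
0.05 40 1.78
0.06 57 None
0.06 50 2.01
0.06 45 1.91
0.06 40 1.8
```

View pics/r1.png

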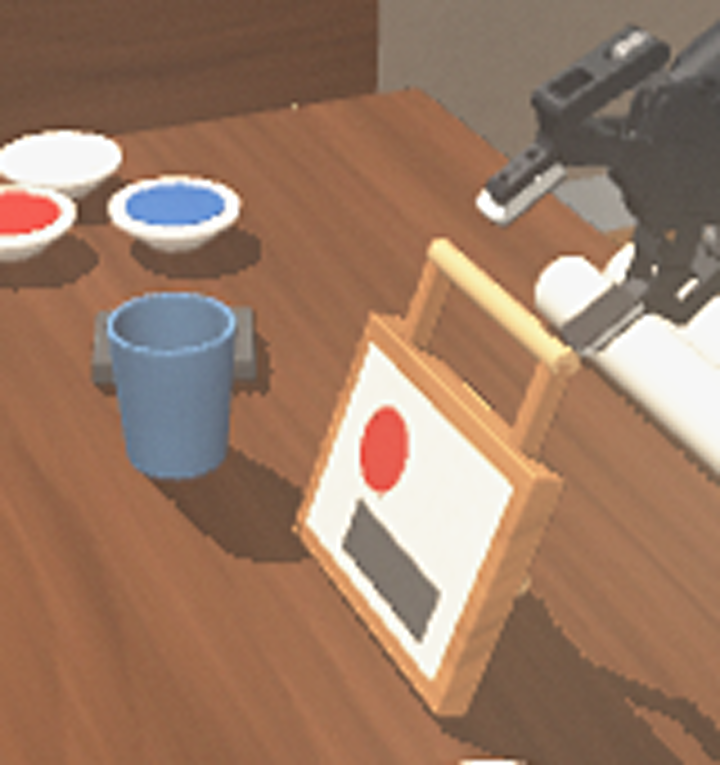

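Run:
```python
from h import *
p=np.array(manip.current_tool_pos()); z=toolrot().as_matrix()[:,2]
manip.move_linear(p-z*.025,vel=.06)
manip.move_linear(p-z*.08,vel=.08,attitude=quat(down(np.radians(42),.018)))
pp=np.array(manip.current_tool_pos())
try: manip.move_linear(pp+[.0,0,.12],vel=.12,attitude=quat(down(np.radians(20),.018)))
except manip.MotionError as e: print(e)
print(manip.current_clock(),manip.current_force().round(1),manip.current_tool_pos())
c=snap("side","s2.png",(250,80,410,250),4.5); np.save("r2.npy",c,allow_pickle=True)
c=snap("scene","s0.png",(200,110,460,250),3); np.save("r0.npy",c,allow_pickle=True)
```

```text
29.3 [-0.3  0.1  0.1] [0.74450299 0.10485737 0.33000502]
```

View pics/s2.png

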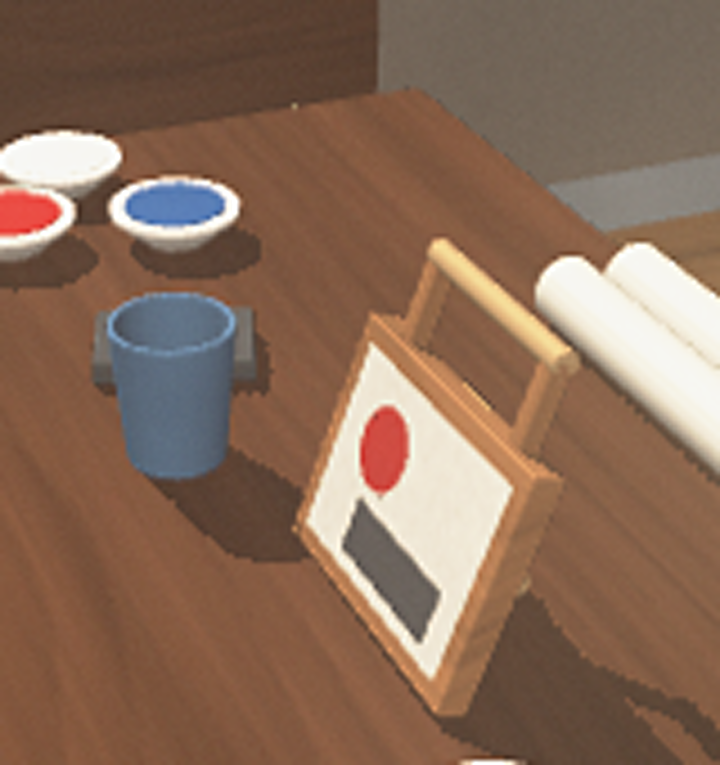

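View pics/s0.png

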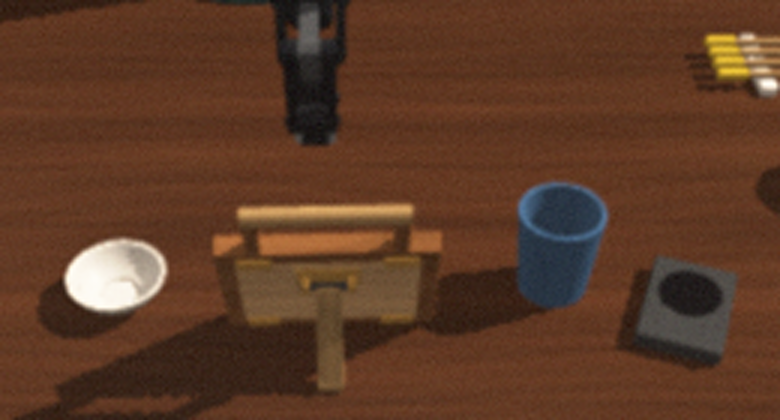

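Run:
```python
from h import *
s=np.load("r2.npy",allow_pickle=True).item(); c=np.load("r0.npy",allow_pickle=True).item()
S=lambda u,v:(u/4.5+250,v/4.5+80); C=lambda u,v:(u/3+200,v/3+110)
obs=[(s,S(434,712),(.065,-.085,0)),(s,S(524,490),(-.065,-.085,0)),(s,S(561,478),(-.065,-.085,.018)),(s,S(371,315),(-.065,.085,0)),(s,S(298,527),(.065,.085,0)),
(c,C(441,254),(-.065,.085,.018)),(c,C(215,256),(-.065,-.085,.018)),(c,C(326,214),(-.11,0,.011)),(c,C(438,320),(.065,.085,.018)),(c,C(234,322),(.065,-.085,.018))]
v,W,res=fit(obs,[.66,.1,.17,1.9,.02]); print(v,np.degrees(v[3]),res.round(1).tolist()); print(W(v,(.065,0,.018)))
for a in (38,42): 
    t=np.radians(a);b=(-.027+.083*np.cos(t),0,.026+.083*np.sin(t)); w=W(v,b); print(a,w,(proj(c,w)-[200,110])*3)
a=manip.capture("side")["frame"].astype(int); manip.sleep(.5); b=manip.capture("side")["frame"].astype(int); print(abs(a-b)[160:250,300:380].mean())
```

```text
[ 0.67307421  0.10473633  0.16691602  1.89829263 -0.00988024] 108.76415585065543 [[-1.0, 0.7], [0.6, -2.7], [-0.3, 0.6], [-0.2, -1.3], [-0.9, -0.2], [0.9, -0.1], [-0.6, -0.7], [0.1, 0.4], [-1.0, 2.3], [-0.6, 1.5]]
[ 0.62341174  0.10522702 -0.00103456]
38 [0.68792231 0.10458962 0.00513617] [331.28303003 380.74485545]
42 [0.69332199 0.10453627 0.00723455] [331.03900711 384.24840662]
1.1501851851851852
```

Run:
```python
from cell import manip
print(manip.current_clock()); manip.finish_job()
```

```text
30.0
the job is handed in; nothing more can be done
```

The picture is standing on its bottom edge and open leg, face towards the robot, and I handed the job in at 30.0 s. The interface reports no verdict.

I gripped the leg by its sides and unfolded it until lifting further only lifted the board. Then I gripped the carrying bar, raised and turned the panel about its bottom edge, lowered it back onto the leg, let go and withdrew the arm.

**Last checks:**
- **Lean:** the camera fit gives the panel turned 108.8° from lying face down, against about 110° expected with the leg at its stop.
- **Leg:** the foot at 42° comes out 7 mm above the table, which equals its radius, so it rests on the table at its stop.
- **Position:** the bottom edge is about 2 cm from where it was.
- **Arm clear:** the tool force was near zero, and the panel stayed still in the picture after release.
- **Dish, jar and inkstone:** they look unmoved in the scene camera. I compared this by eye and did not measure it.

**What disagreed or went wrong:**
- The cameras and the tool position differed by about 5 mm in x while I held the bar.
- The bottom edge slipped about 1 cm forward as I raised the panel.
- I pressed down with up to about 17 N on the bar partway through before easing off.

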